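Set out the pouch-rest plank

ROBOT

A 6-joint arm with a two-finger parallel gripper is mounted at the origin on a cart in front of the work surface, level with it; the furniture and walls round the work are solid. World frame = base frame: x ahead of the robot, y to its left, z up, the work surface at z = 0. Lengths are in m, angles in rad, forces in N, time in s.
With the tool pointing down it reaches from about 0.25 to 0.725 m from the base axis. Payload 9.7 kg.
Tool frame: the origin (TCP) lies at the very end of the fingers, on their centre line; the grasp point (between the pads) lies 19 mm behind it; z points along the fingers, y is the direction in which the jaws open and shut (so a half turn about z gives the same grasp; the last joint's range is limited). The gripper opens to 85 mm and grips with 20 to 120 N. Pads are 22 mm wide; open, the fingers measure 114 mm over their backs; the gripper's body (76 mm by 85 mm) begins 54 mm behind the grasp point. The pads swing forward as they close: fully open they stand 13 mm farther back than shut.
Start: joints at [-1.119, 0.087, 0.176, 1.66, 0, 1.571], TCP at [0.24, -0.495, 0.231] pointing down, gripper open.
Joint ranges: [-3.13, 3.13], [-0.85, 1.81], [-1.15, 1.24], [-2.2, 2.28], [-1.44, 1.52], [-3.14, 3.14]. Speed limits (rad/s): [2.22, 2.22, 2.57, 3.14, 3.14, 3.14].

INTERFACE

Orientations are given as [roll, pitch, yaw] about the fixed x, y, z axes, in that order (R = Rz(yaw) Ry(pitch) Rx(roll)).
In Python, from workcell import * gives the robot as it stands.
- The arm moves only by the tool jog_arm, never from a script. Its argument "motion" is a list of rows, each a list of 3 entries, a list of its own where there are three numbers: the shift along the tool's x, y, z each as a share of 5 cm, from -1 to 1, then the turn about the tool's z as a share of 0.15 rad, from -1 to 1, then the gripper's target within -1 to 1 (shut at 1, half-way at 0, fully open at -1). In form: [[[tx, ty, tz], roll, hand], ...]. A call has 1 to 8 rows; each row shifts and turns the commanded pose from where the row before left it, along the tool's axes as they then stand; what a row does not reach is not made up. A row lasts 1/10 s, in which the tool goes at most 50 mm and 8.59 degrees, less where a joint would pass 70% of its speed; a pose out of reach is approached as far as the arm can. A call with a number of a shift or a turn outside -1 to 1 is refused whole. A call with a gripper value outside its range is refused whole. The fingers move at their own pace and stop on an object; "grip_force" is the grip in N (left out, the last holds). Time passes only in rows, so rows that do not move let the fingers close. It gives the time, the measured TCP pose, the force and the opening at its end, in the units of the state.
- get_state(): the state, without advancing time (a new reading comes with each control period).
- capture(name): name is "side" or "top"; returns (picture, depth): 400x640x3 uint8, red, green, blue; 400x640 float32, m along the optical axis (not along the pixel's ray), 0 where there is no reading.
- get_calibration(name): a dict with "K" (3x3 intrinsics, pixels), "dist" ([k1, k2, p1, p2, k3] as OpenCV has them; the pictures are not rectified), "extrinsics" (4x4, takes a point from camera to world coordinates). Camera axes: x right, y down, z forward; pixel columns grow to the right and rows downward; lengths in m; the calibration is good to about 2 mm. A picture is of the moment at which its call begins. get_calibration takes no time and is no camera call.
- job_done(): hands the job in, once; it reports no verdict.
The state is a dict: "t": time; "q": joint angles; "qd": joint speeds; "joint_efforts": joint torques, N m; "eef_pos": TCP position; "tool_rot": TCP orientation; "contact_force": force on the tool from outside, world axes, zero at the start; "moment": the same for the moment, N m; "width": finger opening in m.
Only numpy, scipy, OpenCV 4.12 (cv2) and the standard library are available. Lean on these libraries where they do the work, as an engineer would, in place of code of your own. Each camera call takes 0.05 s, during which the arm holds its last target.

TASK

Take the blue stop pin from the parts bin and seat it in the hole of the wooden plank that lies on the riser. Then slide the plank outward along the riser, without lifting it, until its front edge is level with the red pointer of the gauge; it is now past its balance point, so finish while still holding it down by the grip block on its tail, level on the riser and square to it, ready to be clamped. Leave the other two pins in the bin and do not disturb the other things on the bench.

Things in the scene. Friction and masses are not known exactly. Their poses are not given: they have to be found in the camera images.
- pin_blue_center (a point): steel stop pin with a blue knob, 60 mm tall, standing upright in one of the bin's three compartments (which one varies). Point at its centre, half-way up. From its foot: 22 mm wide shank 12 mm long, 36 mm wide flange 6 mm thick, then the upright round blue knob 24 mm wide and 42 mm long. About 0.11 kg. The pin to use; seated, its shank is in the plank's hole and its flange rests on the plank, the centre 18 mm above the plank's top.
- pin_yellow_center (a point): steel stop pin with a yellow knob, 60 mm tall, standing upright in one of the bin's three compartments (which one varies). Point at its centre, half-way up. From its foot: 22 mm wide shank 12 mm long, 36 mm wide flange 6 mm thick, then the upright round yellow knob 24 mm wide and 42 mm long. About 0.11 kg. To be left in the bin.
- pin_white_center (a point): steel stop pin with a white knob, 60 mm tall, standing upright in one of the bin's three compartments (which one varies). Point at its centre, half-way up. From its foot: 22 mm wide shank 12 mm long, 36 mm wide flange 6 mm thick, then the upright round white knob 24 mm wide and 42 mm long. About 0.11 kg. To be left in the bin.
- bin: grey open bin, fixed, 64 mm (its x) by 168 mm (its y) outside and 25 mm high, walls and floor 4 mm, three compartments side by side along its y with centres at y = -55, 0 and 55 mm. Origin at the centre of its underside. A knob's upper part stands 35 mm above the walls.
- plank: loose light wooden plank, 110 mm (its x) by 280 mm (its y) by 18 mm thick, about 0.4 kg, lying flat on the riser with its long side along the riser's. Origin at the centre of its underside; its -y end is the front, with a black edge strip, and points outward; its +y end is the tail. With the pin seated it tips over the riser's edge, unless held, well before it reaches the mark.
- plank_front (a point): middle of the plank's front (black) edge, half-way up its thickness: 140 mm from the plank's origin along -y, 9 mm above its underside. Axes as the plank's.
- plank_hole (a point): centre of the mouth of the round hole in the plank's top, 35 mm behind the front edge: 25 mm wide, 14 mm deep, blind. Axes as the plank's, z up.
- plank_grip (a point): centre of the upper part of the dark grip block fixed on the plank's tail, 30 mm from the tail end; 22 mm above the plank's top. The block is 64 mm long across the plank (its x), 24 mm thick along the plank (its y) and stands 42 mm above the plank's top.
- riser: grey fixed stand that carries the plank, 130 mm (its x) by 240 mm (its y), top 60 mm above the bench. Origin at the centre of its underside on the bench. The plank slides outward along its -y, over the edge at y = -120 mm. Fixed near it: tall grinders (world x 0.38 to 0.78, y over 0.48), sealer (x 0.42 to 0.52, y 0.07 to 0.46; arm raised to 0.27), drawers 152 mm high (x 0.25 to 0.42, y -0.23 to -0.45).
- gauge_mark (a point): tip of the thin red pointer of the fixed gauge (a metal post on a dark 60 mm foot, post 94 mm high, beside the plank's path on the riser's +x side). The pointer is level, 69 mm above the bench (half-way up the plank's thickness), lies along the riser's x and ends about 18 mm short of the plank's side. Axes as the riser's: the plank's front edge must come to the pointer's y.
- tape_clear: roll of pale packing tape, 95 mm wide, 48 mm high, lying on the bench; bystander. Origin at the centre of its underside.
- charger: black charger brick, 65 by 100 by 35 mm, lying on the bench; bystander. Origin at the centre of its underside.
There are look-alikes about, which are no part of the job. What is shaped like the part that bears gauge_mark but purple is not meant.

How it is judged:
On the way, in this order (a step that is already met when the one before it is completed fails the run):
1. the blue pin is seated in the plank's hole (x of pin_blue_center in the frame of plank_hole between -0.007 and 0.007 m and y of pin_blue_center in the frame of plank_hole between -0.007 and 0.007 m and z of pin_blue_center in the frame of plank_hole between 0.01 and 0.023 m), for 0.2 s.
2. the plank's front edge has reached the pointer (y of plank_front in the frame of gauge_mark between -0.008 and 0.008 m), for 0.1 s.
At the end, for the whole second after the job is handed in: Blue pin seated in the hole; the plank's front edge within 8 mm of the pointer's line; the plank at rest on the riser, level within 0.06 rad, square within 0.1 rad, its middle line within 20 mm of the riser's, still held by the gripper (more than 1.5 N) (all of step 1 and all of step 2 and x of plank_hole in the frame of riser between -0.02 and 0.02 m and x of plank_grip in the frame of riser between -0.02 and 0.02 m and angle between the y axis of plank and the y axis of riser, either way round below 0.1 rad and angle between plank's own z axis and vertical below 0.06 rad and z of plank_grip in the frame of riser between 0.095 and 0.106 m and contact force between the fingers and plank above 1.5 N and contact force between plank and riser above 0.5 N and linear speed of plank below 0.02 m/s); the arm keeps its last pose, push and grip.
It fails at once if another pin is moved out of its place in the bin (distance of any of pin_yellow_center, pin_white_center from where it was at the start of the episode above 0.03 m).
It fails at once if the plank is lifted off the riser or tips (z of plank_grip in the frame of riser above 0.13 m or angle between plank's own z axis and vertical above 0.15 rad).
It fails at once if a bystander on the bench is disturbed (distance of any of tape_clear, charger from where it was at the start of the episode above 0.03 m).
It also fails if it takes over 48 s, if anything falls off the work surface, if the arm or the gripper's body presses on something with over 40 N, if the wrist force passes 120 N, or if a joint passes its speed limit or range.

## Working session

There is one attempt and no reset: what is moved stays moved. The work goes in short steps, Python scripts to look and compute and a tool call to move; the robot and the scene stay as the last step left them, time stands still between calls to the robot, and variables do not carry over. Pictures are saved under pics/ and viewed, and the job is handed in when it is done.

Besides the shell and the picture viewer there is one more tool, called after "Call:" by a JSON object that holds its "api" and its "payload", one argument or row to a line. jog_arm: Moves the arm, as the interface text tells. Its arguments: {"type":"object","properties":{"motion":{"type":"array"},"grip_force":{"type":"number"}},"required":["motion"]}

```bash
mkdir -p pics; ls
cat > h.py <<'E'
from workcell import *
import numpy as np, cv2
def cap(n,save=None):
    im,d=capture(n)
    if save: cv2.imwrite(f'pics/{save}.png',im[:,:,::-1])
    np.savez(f'{n}_last.npz',im=im,d=d)
    return im,d
def ray(n,u,v):
    c=get_calibration(n);K=np.array(c['K']);D=np.array(c['dist']);T=np.array(c['extrinsics'])
    p=cv2.undistortPoints(np.array([[[u,v]]],float),K,D)[0,0]
    r=T[:3,:3]@np.array([p[0],p[1],1]);return T[:3,3],r
def onz(n,u,v,z):
    o,r=ray(n,u,v);return o+r*(z-o[2])/r[2]
def atd(n,u,v,d):
    o,r=ray(n,u,v);return o+r*d
E
python3 - <<'E'
from h import *
for n in('side','top'):
    cap(n,n+'0');c=get_calibration(n);print(n,np.round(c['K'],1).tolist(),np.round(c['dist'],3),np.round(c['extrinsics'],3).tolist())
s=get_state();print(s)
E
```

```text
pics
side [[406.6, 0.0, 319.1], [0.0, 406.6, 200.9], [0.0, 0.0, 1.0]] [-0.105  0.     0.     0.     0.   ] [[-0.918, -0.227, 0.326, 0.288], [-0.396, 0.572, -0.718, 0.517], [-0.023, -0.789, -0.615, 0.643], [0.0, 0.0, 0.0, 1.0]]
top [[371.6, 0.0, 317.8], [0.0, 371.6, 204.3], [0.0, 0.0, 1.0]] [0.028 0.    0.    0.    0.   ] [[-0.003, -0.988, 0.155, 0.447], [-0.999, 0.008, 0.032, -0.154], [-0.033, -0.154, -0.987, 0.983], [0.0, 0.0, 0.0, 1.0]]
{'t': 0.1, 'q': array([-1.11899472e+00,  8.73843354e-02,  1.75198737e-01,  1.65981123e+00,
       -3.86875776e-05,  1.57083246e+00]), 'qd': array([-1.57349353e-03, -7.42964844e-04,  1.74746173e-03,  5.10321636e-04,
       -1.63673776e-03,  4.56674604e-05]), 'joint_efforts': array([ 1.78709150e-03, -5.21561158e+01,  4.65653765e+01,  1.59619987e-02,
        8.72373380e-05, -1.84188400e-05]), 'eef_pos': array([ 0.24001824, -0.4946237 ,  0.23065786]), 'tool_rot': array([-3.14039215e+00,  3.87309281e-05,  4.51765516e-01]), 'contact_force': array([ 0.42700658, -1.09053976,  0.09087874]), 'moment': array([ 0.05036311,  0.0324556 , -0.02847485]), 'width': 0.08547000337107366}
```

View pics/side0.png

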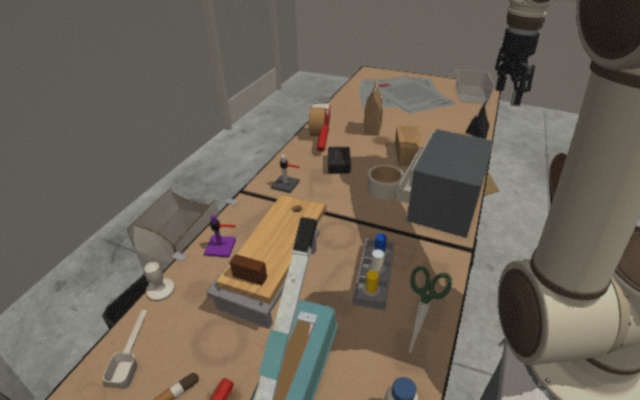

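View pics/top0.png

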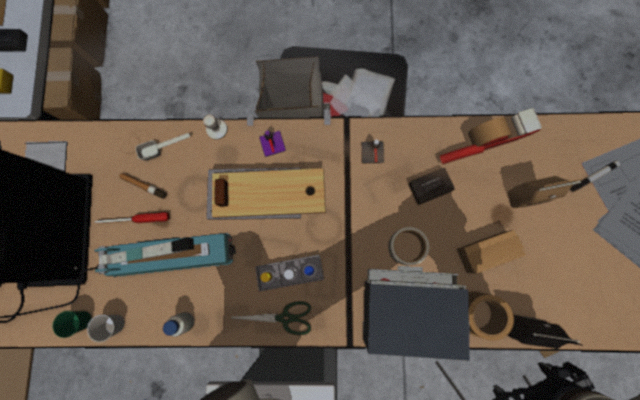

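Run:
```python
import cv2
t=cv2.imread('pics/top0.png');s=cv2.imread('pics/side0.png')
cv2.imwrite('pics/top_c.png',cv2.resize(t[120:300,195:395],None,fx=4,fy=4,interpolation=cv2.INTER_CUBIC)[:600,:800] if 0 else cv2.resize(t[125:275,195:395],None,fx=4,fy=4,interpolation=cv2.INTER_CUBIC))
cv2.imwrite('pics/side_c.png',cv2.resize(s[140:325,190:410],None,fx=3.2,fy=3.2,interpolation=cv2.INTER_CUBIC))
cv2.imwrite('pics/top_b.png',cv2.resize(t[245:300,245:335],None,fx=8,fy=8,interpolation=cv2.INTER_CUBIC))
```

```text
(no output)
```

View pics/top_c.png

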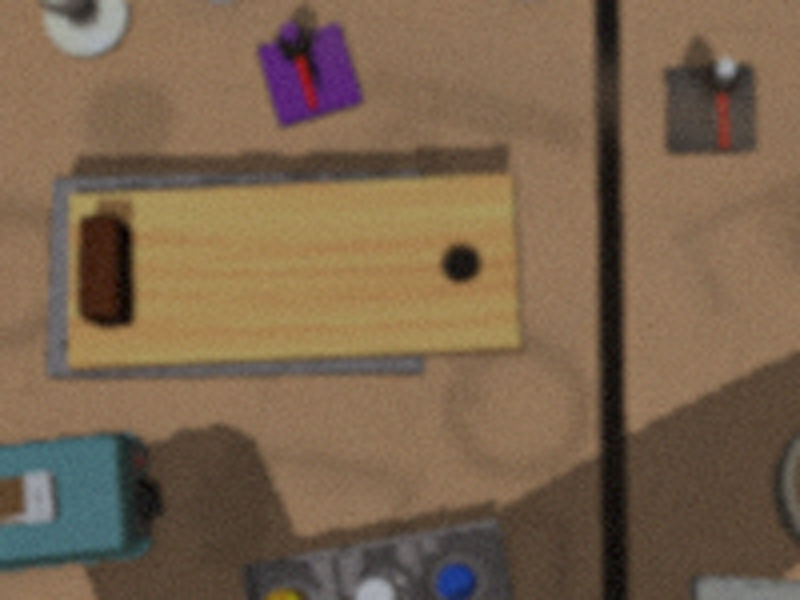

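View pics/side_c.png

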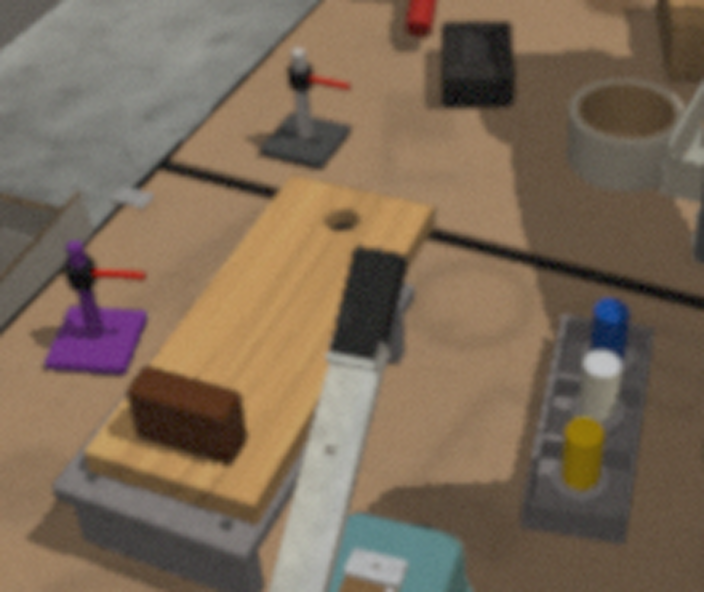

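View pics/top_b.png

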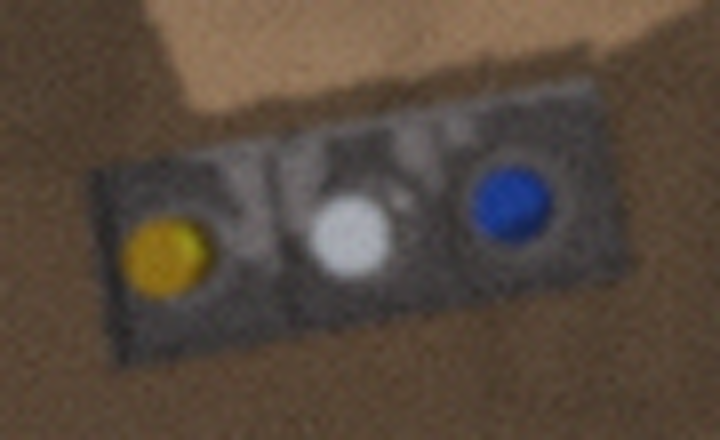

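```bash
cat > m.py <<'E'
from h import *
def blob(im,f,box=None):
    hsv=cv2.cvtColor(im,cv2.COLOR_RGB2HSV);m=f(hsv.astype(int)).astype(np.uint8)
    if box:
        k=np.zeros_like(m);u0,v0,u1,v1=box;k[v0:v1,u0:u1]=1;m*=k
    n,l,st,c=cv2.connectedComponentsWithStats(m);i=1+np.argmax(st[1:,4]);return l==i,st[i],c[i]
blue=lambda h:(abs(h[...,0]-112)<12)&(h[...,1]>150)&(h[...,2]>60)
wood=lambda h:(abs(h[...,0]-19)<6)&(h[...,1]>85)&(h[...,2]>140)
red=lambda h:((h[...,0]<8)|(h[...,0]>172))&(h[...,1]>140)&(h[...,2]>80)
E
python3 - <<'E'
from m import *
t=np.load('top_last.npz');im,d=t['im'],t['d']
s=np.load('side_last.npz');im2,d2=s['im'],s['d']
m,st,c=blob(im,blue,(290,255,330,290));print('blue',st,c,np.median(d[m]));print(onz('top',*c,0.062),atd('top',*c,np.median(d[m])))
m,st,c=blob(im2,blue,(360,220,400,260));print('blue side',st,c, onz('side',*c,0.05))
for n,c in(('yel',(265.2,277)),('wh',(288.8,274.5))): print(n,onz('top',*c,0.062), atd('top',*c,d[int(c[1]),int(c[0])]))
m,st,c=blob(im,wood,(200,150,340,230));print('wood',st,c)
cn=max(cv2.findContours(m.astype(np.uint8),cv2.RETR_EXTERNAL,cv2.CHAIN_APPROX_NONE)[0],key=cv2.contourArea)
P=np.array([onz('top',*p[0],0.078)[:2] for p in cn],np.float32)
r=cv2.minAreaRect(P);print(r);print(cv2.boxPoints(r))
for uv in((310,190.5),(240,180),(221,192),(376,161),(376,150)): print(uv,atd('top',*uv,np.median(d[int(uv[1])-1:int(uv[1])+2,int(uv[0])-1:int(uv[0])+2])))
m,st,c=blob(im,red,(360,140,390,170));print('red',st,c,np.argwhere(m)[:,::-1].tolist())
v=np.argwhere(m);print(onz('top',*c,0.069))
m,st,c=blob(im2,red,(285,155,305,175));print('red side',st,c,[onz('side',*c,.069)])
h=cv2.cvtColor(im,cv2.COLOR_RGB2HSV);print(h[190,215:325:10].tolist(),h[165:225:4,260].tolist())
E
```

```text
blue [305 267   9   8  57] [308.57894737 270.28070175] 0.9065943
[ 0.42853301 -0.10043176  0.062     ] [ 0.42856662 -0.1005276   0.06365448]
blue side [375 234  11  16 131] [380.14503817 241.09160305] [ 0.42897878 -0.09801774  0.05      ]
yel [0.41272363 0.0056508  0.062     ] [0.41276741 0.0054486  0.06316803]
wh [ 0.41854028 -0.05209298  0.062     ] [ 0.41852876 -0.05205219  0.06163062]
wood [ 212  169  113   48 4227] [271.52637805 192.61982493]
((0.620419442653656, 0.0009728670120239258), (0.10872282087802887, 0.27857574820518494), 2.1691935062408447)
[[ 0.5608249   0.13810332]
 [ 0.57136905 -0.14027281]
 [ 0.680014   -0.13615759]
 [ 0.66946983  0.14221855]]
(310, 190.5) [ 0.62637888 -0.10396288  0.06456313]
(240, 180) [0.65223407 0.07103392 0.0776551 ]
(221, 192) [0.6139964  0.10532806 0.11930448]
(376, 161) [ 0.69955479 -0.27074978  0.06923254]
(376, 150) [ 0.7464905  -0.27914125  0.00984951]
red [374 148   3  14  30] [375.33333333 154.26666667] [[375, 148], [374, 149], [375, 149], [376, 149], [374, 150], [375, 150], [376, 150], [374, 151], [375, 151], [376, 151], [375, 152], [376, 152], [375, 153], [376, 153], [375, 154], [376, 154], [375, 155], [376, 155], [375, 156], [376, 156], [375, 157], [376, 157], [375, 158], [376, 158], [375, 159], [376, 159], [375, 160], [376, 160], [375, 161], [376, 161]]
[ 0.71716932 -0.26955878  0.069     ]
red side [287 163  12   5  27] [292.37037037 165.25925926] [array([ 0.71723372, -0.267362  ,  0.069     ])]
[[11, 160, 75], [7, 144, 23], [19, 121, 168], [19, 124, 165], [19, 120, 166], [20, 118, 169], [21, 120, 166], [20, 122, 165], [19, 123, 166], [16, 135, 108], [16, 131, 119]] [[14, 107, 88], [176, 20, 91], [20, 120, 168], [21, 123, 157], [22, 124, 163], [19, 127, 163], [18, 125, 167], [18, 131, 168], [19, 127, 169], [19, 127, 161], [20, 115, 164], [18, 121, 162], [22, 116, 165], [0, 15, 99], [15, 93, 146]]
```

Run:
```python
from m import *
t=np.load('top_last.npz');im,d=t['im'],t['d']
s=np.load('side_last.npz');im2,d2=s['im'],s['d']
dark=lambda h:(h[...,2]<70)
m,st,c=blob(im,dark,(303,183,318,198));print('hole',st,c,onz('top',*c,0.078))
brown=lambda h:(h[...,2]<110)&(h[...,1]>110)
m,st,c=blob(im,brown,(212,175,231,210));print('block',st,c,np.median(d[m]));
cn=max(cv2.findContours(m.astype(np.uint8),cv2.RETR_EXTERNAL,cv2.CHAIN_APPROX_NONE)[0],key=cv2.contourArea)
print(cv2.minAreaRect(np.array([onz('top',*p[0],0.12)[:2] for p in cn],np.float32)))
# riser corners
for uv in((207.3,218.8),(300.5,217.5),(208.7,169.8)): print('riser',onz('top',*uv,.06))
# heightmap: riser top from depth z in .055..0.066
vv,uu=np.mgrid[150:235,195:335];c=get_calibration('top')
p=cv2.undistortPoints(np.stack([uu.ravel(),vv.ravel()],1)[:,None].astype(float),np.array(c['K']),np.array(c['dist']))[:,0]
T=np.array(c['extrinsics']);dd=d[150:235,195:335].ravel()
W=(T[:3,:3]@(np.c_[p,np.ones(len(p))]*dd[:,None]).T).T+T[:3,3]
W=W[dd>0];k=(W[:,2]>.05)&(W[:,0]>.5)&(W[:,0]<.72)
R=cv2.minAreaRect(W[k][:,:2].astype(np.float32));print('riser+plank',R)
kr=(W[:,2]>.055)&(W[:,2]<.066)&(W[:,0]>.5)&(W[:,0]<.72);Q=W[kr]
print(len(Q),Q.min(0),Q.max(0))
for lo,hi in((-.14,-.1),(-.1,-.06),(-.06,0),(0,.06),(.06,.12),(.12,.15)):
    a=Q[(Q[:,1]>lo)&(Q[:,1]<hi)]; 
    if len(a): print(lo,hi,np.round([a[:,0].min(),a[:,0].max(),a[:,1].mean()],4))
for uv in ((190,244),(205,246),(160,250),(225,250),(268,140)):print('sealer',uv,atd('top',*uv,d[uv[1],uv[0]]))
```

```text
hole [306 187   8   8  52] [309.76923077 190.5       ] [ 0.6237633  -0.10411819  0.078     ]
block [215 177  14  30 369] [221.21409214 192.04065041] 0.88960385
((0.6151103377342224, 0.10396303236484528), (0.07101713865995407, 0.03110799379646778), 2.2612123489379883)
riser [0.55704278 0.15522437 0.06      ]
riser [ 0.55862748 -0.07991013  0.06      ]
riser [0.68381625 0.15704777 0.06      ]
riser+plank ((0.6034797430038452, 0.010429874062538147), (0.16861900687217712, 0.30005738139152527), 0.4724067449569702)
870 [ 0.51818243 -0.13917427  0.05502374] [0.68798689 0.16016438 0.06594415]
-0.14 -0.1 [ 0.5693  0.6355 -0.1083]
-0.1 -0.06 [ 0.558   0.6868 -0.0783]
-0.06 0 [ 0.5578  0.688  -0.0292]
0 0.06 [0.5578 0.6854 0.0307]
0.06 0.12 [0.5183 0.6862 0.0915]
0.12 0.15 [0.5182 0.6868 0.1393]
sealer (190, 244) [0.48363225 0.11743916 0.26682025]
sealer (205, 246) [0.48809347 0.15159034 0.07880225]
sealer (160, 250) [0.47431372 0.19872393 0.21526997]
sealer (225, 250) [0.47867898 0.10682741 0.06245409]
sealer (268, 140) [0.75983754 0.00448347 0.0651866 ]
```

Run:
```python
import cv2
t=cv2.imread('pics/top0.png')
cv2.imwrite('pics/top_r.png',cv2.resize(t[160:227,200:330],None,fx=6,fy=6,interpolation=cv2.INTER_CUBIC))
cv2.imwrite('pics/top_g.png',cv2.resize(t[135:170,355:395],None,fx=14,fy=14,interpolation=cv2.INTER_CUBIC))
```

```text
(no output)
```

View pics/top_r.png

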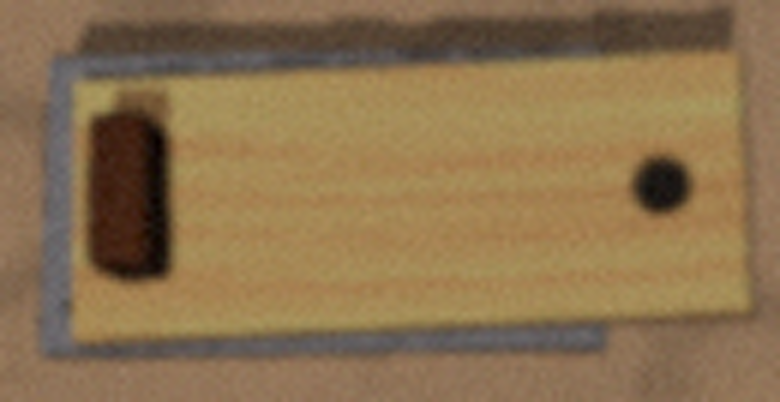

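View pics/top_g.png

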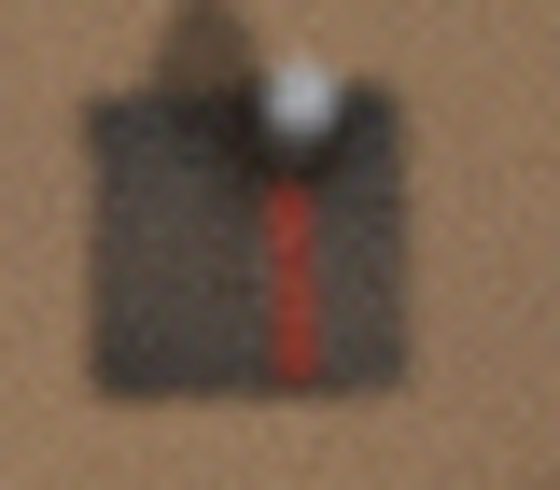

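```bash
cat > plan.py <<'E'
from m import *
def plan(p,yaw,n,hand,start=None):
    s=get_state();e=np.array(s['eef_pos']);y=s['tool_rot'][2]
    if start is not None: e=np.array(start[:3]);y=start[3]
    D=(np.array(p)-e);dy=(yaw-y+np.pi)%(2*np.pi)-np.pi
    if abs(dy)>np.pi: pass
    rows=[]
    for i in range(n):
        c,si=np.cos(y),np.sin(y);d=D/n/0.05
        rows.append([[round(float(c*d[0]+si*d[1]),2),round(float(si*d[0]-c*d[1]),2),round(float(-d[2]),2)],round(-dy/n/0.15,2),hand]);y+=dy/n
    print('from',e.round(4),'D',D.round(4),'dyaw',round(dy,3));print(rows)
E
python3 - <<'E'
from plan import *
for a,b in(((375.7,148.6),(376.1,161.8)),): print(onz('top',*a,.069),onz('top',*b,.069))
print('block top',onz('top',220,192,.12))
plan([0.4285,-0.1,0.13],1.72,14,-1)
E
```

```text
[ 0.73197987 -0.2708601   0.069     ] [ 0.69753956 -0.27097602  0.069     ]
block top [0.61388311 0.10751317 0.12      ]
from [ 0.24   -0.4946  0.2307] D [ 0.1885  0.3946 -0.1007] dyaw 1.268
[[[0.49, -0.39, 0.14], np.float64(-0.6), -1], [[0.52, -0.34, 0.14], np.float64(-0.6), -1], [[0.55, -0.3, 0.14], np.float64(-0.6), -1], [[0.58, -0.24, 0.14], np.float64(-0.6), -1], [[0.59, -0.19, 0.14], np.float64(-0.6), -1], [[0.61, -0.14, 0.14], np.float64(-0.6), -1], [[0.62, -0.08, 0.14], np.float64(-0.6), -1], [[0.62, -0.02, 0.14], np.float64(-0.6), -1], [[0.62, 0.03, 0.14], np.float64(-0.6), -1], [[0.62, 0.09, 0.14], np.float64(-0.6), -1], [[0.61, 0.14, 0.14], np.float64(-0.6), -1], [[0.59, 0.2, 0.14], np.float64(-0.6), -1], [[0.57, 0.25, 0.14], np.float64(-0.6), -1], [[0.55, 0.3, 0.14], np.float64(-0.6), -1]]
```

Call:
{"api": "jog_arm", "payload": {
  "motion": [
    [[0.49,-0.39,0],-0.6,-1],
    [[0.52,-0.34,0],-0.6,-1],
    [[0.55,-0.3,0],-0.6,-1],
    [[0.58,-0.24,0],-0.6,-1],
    [[0.59,-0.19,0],-0.6,-1],
    [[0.61,-0.14,0],-0.6,-1],
    [[0.62,-0.08,0],-0.6,-1]
  ]
}}

```text
t: 0.8
eef_pos: [0.335, -0.2965, 0.231]
tool_rot: [-3.141, -0.0, 1.085]
contact_force: [0.9, -1.0, 0.7]
width: 0.0856
```

Call:
{"api": "jog_arm", "payload": {
  "motion": [
    [[0.62,-0.02,0],-0.6,-1],
    [[0.62,0.03,0],-0.6,-1],
    [[0.62,0.09,0.1],-0.6,-1],
    [[0.61,0.14,0.4],-0.6,-1],
    [[0.59,0.2,0.5],-0.6,-1],
    [[0.57,0.25,0.5],-0.6,-1],
    [[0.55,0.3,0.5],-0.6,-1],
    [[0,0,0],0,-1]
  ]
}}

```text
t: 1.6
eef_pos: [0.4292, -0.0985, 0.1277]
tool_rot: [-3.137, -0.002, 1.718]
contact_force: [-0.6, 0.4, 0.6]
width: 0.0854
```

Run:
```python
from plan import *
plan([0.4285,-0.1,0.031],1.72,4,-1)
```

```text
from [ 0.4292 -0.0985  0.1277] D [-0.0007 -0.0015 -0.0967] dyaw 0.002
[[[-0.01, -0.0, 0.48], np.float64(-0.0), -1], [[-0.01, -0.0, 0.48], np.float64(-0.0), -1], [[-0.01, -0.0, 0.48], np.float64(-0.0), -1], [[-0.01, -0.0, 0.48], np.float64(-0.0), -1]]
```

Call:
{"api": "jog_arm", "payload": {
  "motion": [
    [[-0.03,0,0.5],0,-1],
    [[0,0,0.5],0,-1],
    [[0,0,0.5],0,-1],
    [[0,0,0.4],0,-1],
    [[0,0,0],0,-1],
    [[0,0,0],0,-1]
  ]
}}

```text
t: 2.2
eef_pos: [0.4301, -0.1032, 0.0371]
tool_rot: [3.142, 0.0, 1.711]
contact_force: [0.7, -0.2, 0.4]
width: 0.0853
```

Call:
{"api": "jog_arm", "payload": {
  "motion": [
    [[0,0,0],0,1],
    [[0,0,0],0,1],
    [[0,0,0],0,1],
    [[0,0,0],0,1],
    [[0,0,0],0,1],
    [[0,0,0],0,1],
    [[0,0,0],0,1],
    [[0,0,0],0,1]
  ],
  "grip_force": 50
}}

```text
t: 3.0
eef_pos: [0.4304, -0.1029, 0.0367]
tool_rot: [3.141, 0.0, 1.712]
contact_force: [-1.0, -0.1, 5.8]
width: 0.0225
```

Run:
```python
from plan import *
im,d=cap('side','side1')
cv2.imwrite('pics/side1c.png',cv2.resize(im[130:330,290:490,::-1],None,fx=3,fy=3,interpolation=cv2.INTER_CUBIC))
print({k:v for k,v in get_state().items() if k in('eef_pos','contact_force','width')})
```

```text
{'eef_pos': array([ 0.43039624, -0.10285476,  0.03669832]), 'contact_force': array([-1.11240496,  0.15354553,  6.31270551]), 'width': 0.022740546930170084}
```

View pics/side1c.png

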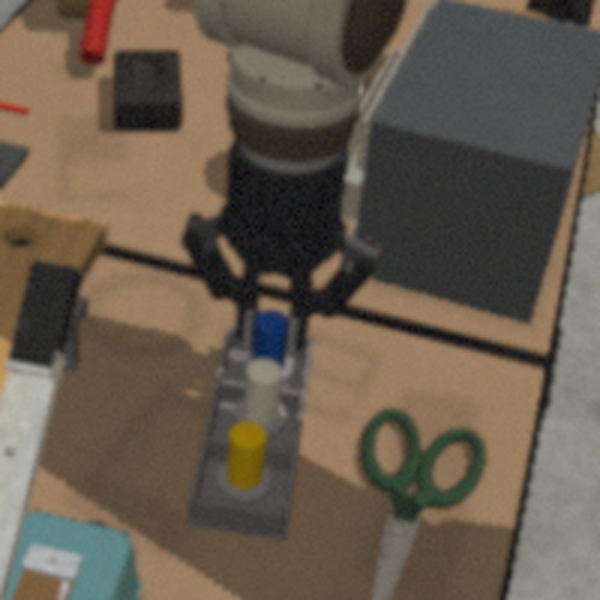

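Call:
{"api": "jog_arm", "payload": {
  "motion": [
    [[0,0,-0.15],0,1],
    [[0,0,-0.4],0,1],
    [[0,0,-0.5],0,1],
    [[0,0,-0.5],0,1],
    [[0,0,-0.5],0,1],
    [[0,0,-0.25],0,1],
    [[0,0,0],0,1]
  ],
  "grip_force": 60
}}

```text
t: 3.75
eef_pos: [0.4309, -0.103, 0.1527]
tool_rot: [3.139, 0.001, 1.712]
contact_force: [-0.2, -0.3, -1.5]
width: 0.0223
```

Run:
```python
from plan import *
im,d=cap('side','side2')
cv2.imwrite('pics/side2c.png',cv2.resize(im[100:300,290:490,::-1],None,fx=3,fy=3,interpolation=cv2.INTER_CUBIC))
plan([0.621,-0.104,0.149],0.03,14,1)
```

```text
from [ 0.4304 -0.1028  0.1512] D [ 0.1906 -0.0012 -0.0022] dyaw -1.682
[[[-0.04, 0.27, 0.0], np.float64(0.8), 1], [[-0.01, 0.27, 0.0], np.float64(0.8), 1], [[0.03, 0.27, 0.0], np.float64(0.8), 1], [[0.06, 0.27, 0.0], np.float64(0.8), 1], [[0.09, 0.26, 0.0], np.float64(0.8), 1], [[0.12, 0.24, 0.0], np.float64(0.8), 1], [[0.15, 0.23, 0.0], np.float64(0.8), 1], [[0.17, 0.21, 0.0], np.float64(0.8), 1], [[0.2, 0.19, 0.0], np.float64(0.8), 1], [[0.22, 0.16, 0.0], np.float64(0.8), 1], [[0.24, 0.13, 0.0], np.float64(0.8), 1], [[0.25, 0.11, 0.0], np.float64(0.8), 1], [[0.26, 0.07, 0.0], np.float64(0.8), 1], [[0.27, 0.04, 0.0], np.float64(0.8), 1]]
```

View pics/side2c.png

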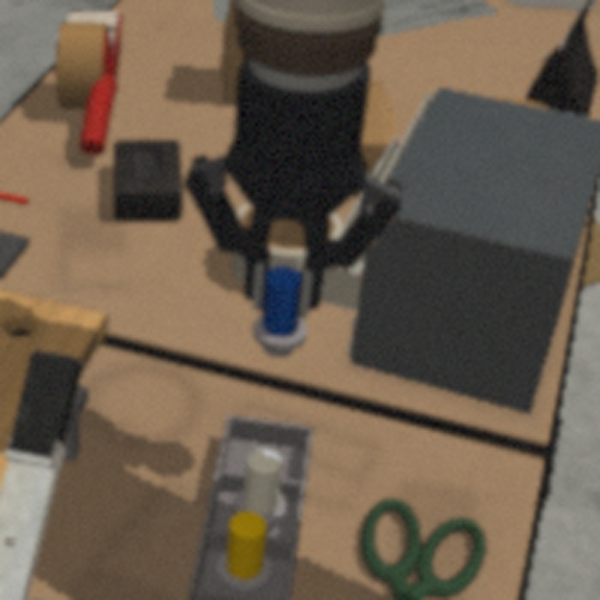

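Call:
{"api": "jog_arm", "payload": {
  "motion": [
    [[-0.07,0.35,0],0,1],
    [[-0.09,0.55,0],0,1],
    [[-0.09,0.6,0],0,1],
    [[-0.09,0.6,0],0,1],
    [[-0.09,0.6,0],0,1],
    [[-0.09,0.6,0],0,1],
    [[-0.07,0.38,0],0,1],
    [[-0.03,0.15,0],0,1]
  ]
}}

```text
t: 4.6
eef_pos: [0.6247, -0.1064, 0.1484]
tool_rot: [-3.138, -0.001, 1.712]
contact_force: [-0.1, 0.2, -2.4]
width: 0.0222
```

Call:
{"api": "jog_arm", "payload": {
  "motion": [
    [[0,0,0],0,1],
    [[0,0,0],0,1]
  ]
}}

```text
t: 4.8
eef_pos: [0.6232, -0.1065, 0.1505]
tool_rot: [-3.14, -0.0, 1.712]
contact_force: [-1.2, -0.2, -0.1]
width: 0.0222
```

Run:
```python
from plan import *
im,d=cap('side','side3')
im2,d2=cap('top','top3')
cv2.imwrite('pics/side3c.png',cv2.resize(im[130:280,220:400,::-1],None,fx=4,fy=4,interpolation=cv2.INTER_CUBIC))
s=get_state();print(s['eef_pos'],s['tool_rot'],s['contact_force'])
m,st,c=blob(im,blue,(220,120,400,260));print(st,c)
```

```text
[ 0.62328387 -0.10660873  0.15142595] [-3.14141002e+00 -6.17301507e-05  1.71161459e+00] [-0.01888636  0.40711093 -0.93932246]
[290 170  10  20 150] [294.30666667 178.95333333]
```

View pics/side3c.png

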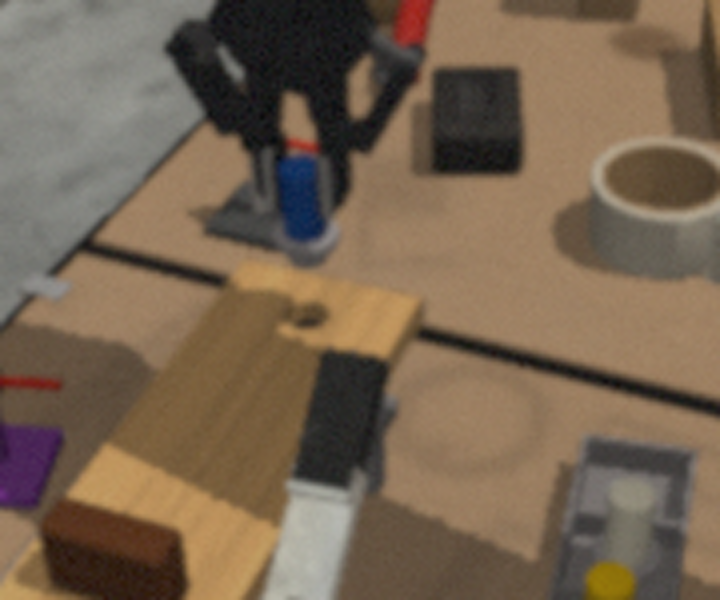

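View pics/top3.png

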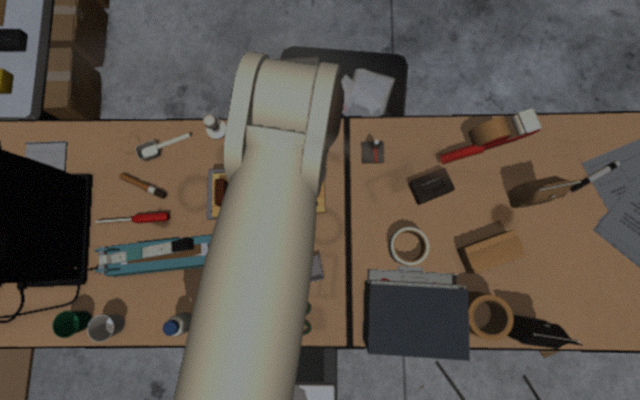

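Run:
```python
from plan import *
s=np.load('side_last.npz');im=s['im'];c=get_calibration('side');K=np.array(c['K']);D=np.array(c['dist']);T=np.array(c['extrinsics']);Ti=np.linalg.inv(T)
def proj(p):
    r,_=cv2.Rodrigues(Ti[:3,:3]);return cv2.projectPoints(np.array([p],float),r,Ti[:3,3],K,D)[0][0,0].round(2)
e=get_state()['eef_pos'];px,py=e[0]-.0004,e[1]+.0027;f=e[2]-.0327
print('pred hole',proj([.6238,-.1041,.078]),'foot',proj([px,py,f]),'flange top',proj([px,py,f+.018]),'knobtop',proj([px,py,f+.06]), 'flange low rim',proj([px-.011,py+.014,f+.012]))
dark=lambda h:(h[...,2]<62)
m,st,cc=blob(im,dark,(288,200,308,216));print('hole blob',st,cc,onz('side',*cc,.075))
m,st,cc=blob(im,blue,(220,120,400,260));
for v in range(170,190): u=np.where(m[v])[0]; print(v,u.min(),u.max(),end='; ')
cv2.imwrite('pics/side3d.png',cv2.resize(im[160:220,270:330,::-1],None,fx=10,fy=10,interpolation=cv2.INTER_CUBIC))
# pre-pick knob in side view for bias
```

```text
pred hole [297.17 207.55] foot [296.45 193.01] flange top [295.97 186.25] knobtop [294.79 169.8 ] flange low rim [297.92 193.31]
hole blob [296 210   2   1   2] [296.5 210. ] [ 0.62319988 -0.09902766  0.075     ]
170 290 296; 171 290 297; 172 290 297; 173 290 297; 174 290 297; 175 290 297; 176 290 298; 177 290 297; 178 291 298; 179 291 298; 180 291 298; 181 291 298; 182 291 298; 183 291 298; 184 292 298; 185 292 299; 186 292 299; 187 292 299; 188 293 298; 189 295 295;
```

View pics/side3d.png

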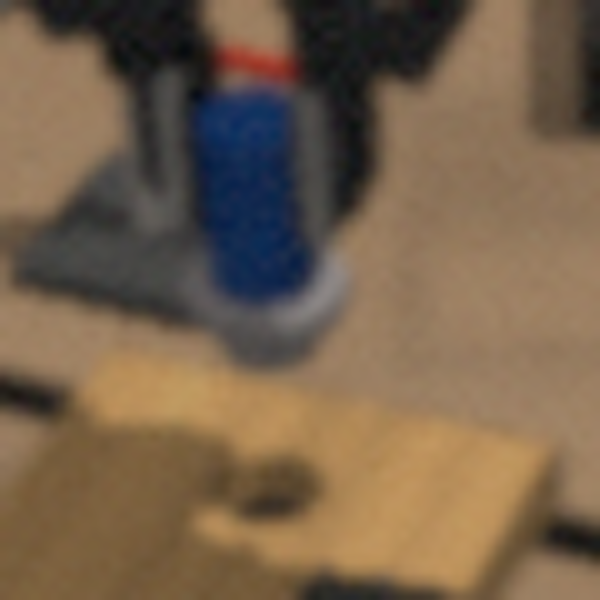

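Call:
{"api": "jog_arm", "payload": {
  "motion": [
    [[0,0.02,0.2],0,1],
    [[0,0,0.25],0,1],
    [[0,0,0.2],0,1],
    [[0,0,0.1],0,1],
    [[0,0,0],0,1],
    [[0,0,0],0,1]
  ]
}}

```text
t: 5.5
eef_pos: [0.6251, -0.1065, 0.1139]
tool_rot: [3.142, -0.0, 1.712]
contact_force: [0.1, 0.3, -0.9]
width: 0.0223
```

Run:
```python
from plan import *
im,d=cap('side','side4')
s=get_state();print(s['eef_pos'],s['tool_rot'],s['contact_force'])
cv2.imwrite('pics/side4d.png',cv2.resize(im[160:220,270:330,::-1],None,fx=10,fy=10,interpolation=cv2.INTER_CUBIC))
```

```text
[ 0.6252945  -0.10646199  0.11418138] [3.14106100e+00 1.72931349e-04 1.71184358e+00] [-0.03601695 -0.52891225 -1.19941476]
```

View pics/side4d.png

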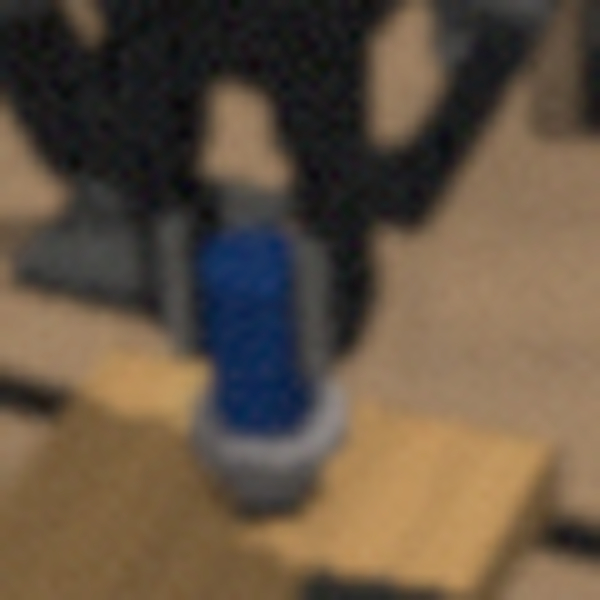

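Call:
{"api": "jog_arm", "payload": {
  "motion": [
    [[0,-0.01,0.06],0,1],
    [[0,0,0.06],0,1],
    [[0,0,0],0,1],
    [[0,0,0],0,1]
  ]
}}

```text
t: 5.95
eef_pos: [0.6246, -0.1065, 0.1077]
tool_rot: [3.142, -0.0, 1.712]
contact_force: [0.2, 0.5, -2.1]
width: 0.0227
```

Call:
{"api": "jog_arm", "payload": {
  "motion": [
    [[0,0,0.06],0,1],
    [[0,0,0.06],0,1],
    [[0,0,0.06],0,1],
    [[0,0,0],0,1],
    [[0,0,0],0,1]
  ]
}}

```text
t: 6.45
eef_pos: [0.6247, -0.1066, 0.099]
tool_rot: [3.141, 0.0, 1.712]
contact_force: [1.0, -0.4, 2.0]
width: 0.0223
```

Call:
{"api": "jog_arm", "payload": {
  "motion": [
    [[0,0,0.03],0,1],
    [[0,0,0],0,1],
    [[0,0,0],0,1]
  ]
}}

```text
t: 6.75
eef_pos: [0.6247, -0.1066, 0.0989]
tool_rot: [3.14, 0.001, 1.712]
contact_force: [-3.9, 0.6, 11.2]
width: 0.0222
```

Run:
```python
from plan import *
im,d=cap('side','side5')
s=get_state();print(s['eef_pos'],s['tool_rot'],s['contact_force'])
cv2.imwrite('pics/side5d.png',cv2.resize(im[160:220,270:330,::-1],None,fx=10,fy=10,interpolation=cv2.INTER_CUBIC))
```

```text
[ 0.62472419 -0.10661676  0.09880394] [3.14026323e+00 5.33721711e-04 1.71175765e+00] [-4.13273742  0.06623005 11.00838019]
```

View pics/side5d.png

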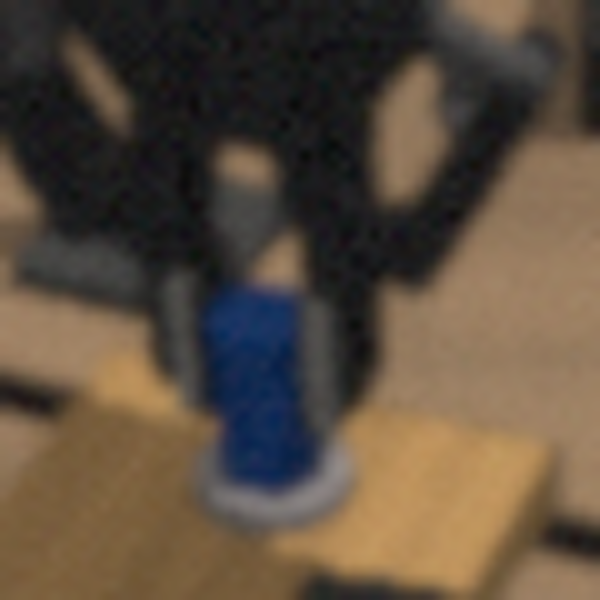

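Call:
{"api": "jog_arm", "payload": {
  "motion": [
    [[0,0,-0.02],0,0.5],
    [[0,0,0],0,0],
    [[0,0,0],0,-1],
    [[0,0,0],0,-1],
    [[0,0,0],0,-1],
    [[0,0,0],0,-1]
  ]
}}

```text
t: 7.4
eef_pos: [0.6246, -0.1065, 0.0981]
tool_rot: [-3.141, -0.0, 1.712]
contact_force: [0.3, 0.2, 0.1]
width: 0.0852
```

Call:
{"api": "jog_arm", "payload": {
  "motion": [
    [[0,0,-0.2],0,-1],
    [[0,0,-0.5],0,-1],
    [[0,0,-0.6],0,-1],
    [[0,0,-0.5],0,-1],
    [[0,0,-0.2],0,-1],
    [[0,0,0],0,-1]
  ]
}}

```text
t: 8.0
eef_pos: [0.6253, -0.1066, 0.2001]
tool_rot: [3.139, 0.001, 1.712]
contact_force: [1.3, 0.5, -0.6]
width: 0.0854
```

Run:
```python
from plan import *
im,d=cap('side','side6')
s=get_state();print(s['eef_pos'],s['tool_rot'],s['contact_force'],s['q'])
cv2.imwrite('pics/side6d.png',cv2.resize(im[150:300,220:400,::-1],None,fx=4,fy=4,interpolation=cv2.INTER_CUBIC))
plan([0.6150,0.110,0.20],0.04,14,-1)
```

```text
[ 0.62485127 -0.10655603  0.19830868] [3.14095976e+00 1.74153821e-04 1.71178017e+00] [ 0.53437554  0.09406379 -0.80365137] [-1.68917662e-01  2.83535738e-01  3.37987691e-01  1.62459242e+00
  2.71526374e-05  1.26089477e+00]
from [ 0.6249 -0.1066  0.1983] D [-0.0099  0.2166  0.0017] dyaw -1.672
[[[0.31, 0.03, -0.0], np.float64(0.8), -1], [[0.31, -0.01, -0.0], np.float64(0.8), -1], [[0.31, -0.04, -0.0], np.float64(0.8), -1], [[0.3, -0.08, -0.0], np.float64(0.8), -1], [[0.29, -0.12, -0.0], np.float64(0.8), -1], [[0.27, -0.15, -0.0], np.float64(0.8), -1], [[0.25, -0.18, -0.0], np.float64(0.8), -1], [[0.23, -0.21, -0.0], np.float64(0.8), -1], [[0.2, -0.23, -0.0], np.float64(0.8), -1], [[0.17, -0.26, -0.0], np.float64(0.8), -1], [[0.14, -0.28, -0.0], np.float64(0.8), -1], [[0.11, -0.29, -0.0], np.float64(0.8), -1], [[0.07, -0.3, -0.0], np.float64(0.8), -1], [[0.04, -0.31, -0.0], np.float64(0.8), -1]]
```

View pics/side6d.png

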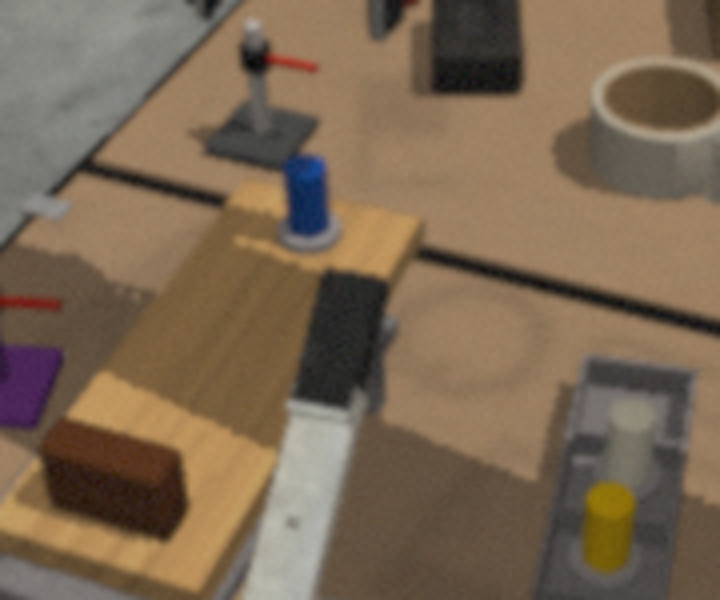

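Run:
```python
from plan import *
t=np.load('top_last.npz');d=t['d']
for v in range(60,400,25):
  r=[]
  for u in (225,245,265,285,305):
    if d[v,u]>0: r.append(atd('top',u,v,d[v,u]).round(2).tolist())
  print(v,r)
plan([0.6150,0.110,0.20],3.18,12,-1)
```

```text
60 [[1.55, 0.42, -0.91], [0.65, -0.07, 0.63], [0.66, -0.09, 0.62], [1.01, -0.03, 0.01], [1.01, -0.09, 0.01]]
85 [[1.41, 0.41, -0.91], [0.62, -0.07, 0.63], [0.63, -0.09, 0.63], [0.63, -0.11, 0.63], [0.63, -0.13, 0.63]]
110 [[1.26, 0.41, -0.91], [0.6, -0.07, 0.63], [0.6, -0.09, 0.62], [0.6, -0.11, 0.62], [0.6, -0.13, 0.63]]
135 [[0.57, -0.05, 0.63], [0.58, -0.07, 0.62], [0.57, -0.09, 0.62], [0.57, -0.11, 0.63], [0.57, -0.13, 0.63]]
160 [[0.55, -0.05, 0.62], [0.55, -0.07, 0.62], [0.55, -0.09, 0.62], [0.55, -0.11, 0.62], [0.55, -0.13, 0.62]]
185 [[0.63, 0.1, 0.11], [0.52, -0.07, 0.62], [0.52, -0.09, 0.63], [0.52, -0.11, 0.62], [0.53, -0.13, 0.61]]
210 [[0.5, -0.05, 0.61], [0.5, -0.07, 0.63], [0.5, -0.09, 0.63], [0.5, -0.11, 0.62], [0.5, -0.13, 0.61]]
235 [[0.47, -0.05, 0.62], [0.47, -0.07, 0.63], [0.47, -0.09, 0.63], [0.47, -0.11, 0.62], [0.47, -0.13, 0.6]]
260 [[0.45, -0.05, 0.63], [0.45, -0.07, 0.63], [0.45, -0.09, 0.63], [0.45, -0.11, 0.62], [0.45, -0.13, 0.6]]
285 [[0.43, -0.06, 0.63], [0.43, -0.07, 0.63], [0.43, -0.09, 0.63], [0.43, -0.11, 0.62], [0.42, -0.13, 0.6]]
310 [[0.4, -0.06
[... 325 characters left out ...]
6, 0.63], [0.34, -0.08, 0.63], [0.34, -0.09, 0.62], [0.33, -0.11, 0.6], [0.15, -0.09, 0.0]]
from [ 0.6249 -0.1066  0.1983] D [-0.0099  0.2166  0.0017] dyaw 1.468
[[[0.36, 0.03, -0.0], np.float64(-0.82), -1], [[0.35, 0.08, -0.0], np.float64(-0.82), -1], [[0.34, 0.12, -0.0], np.float64(-0.82), -1], [[0.32, 0.16, -0.0], np.float64(-0.82), -1], [[0.3, 0.2, -0.0], np.float64(-0.82), -1], [[0.27, 0.23, -0.0], np.float64(-0.82), -1], [[0.24, 0.27, -0.0], np.float64(-0.82), -1], [[0.21, 0.29, -0.0], np.float64(-0.82), -1], [[0.17, 0.32, -0.0], np.float64(-0.82), -1], [[0.13, 0.34, -0.0], np.float64(-0.82), -1], [[0.09, 0.35, -0.0], np.float64(-0.82), -1], [[0.05, 0.36, -0.0], np.float64(-0.82), -1]]
```

Call:
{"api": "jog_arm", "payload": {
  "motion": [
    [[0.36,0.03,0],-0.82,-1],
    [[0.35,0.08,0],-0.82,-1],
    [[0.34,0.12,0],-0.82,-1],
    [[0.32,0.16,0],-0.82,-1],
    [[0.3,0.2,0],-0.82,-1],
    [[0.27,0.23,0],-0.82,-1]
  ]
}}

```text
t: 8.65
eef_pos: [0.6188, 0.0018, 0.1962]
tool_rot: [-3.14, -0.002, 2.455]
contact_force: [0.6, -0.4, -0.4]
width: 0.0852
```

Call:
{"api": "jog_arm", "payload": {
  "motion": [
    [[0.24,0.27,0],-0.82,-1],
    [[0.21,0.29,0],-0.82,-1],
    [[0.17,0.32,0],-0.82,-1],
    [[0.13,0.34,0],-0.82,-1],
    [[0.09,0.35,0],-0.82,-1],
    [[0.05,0.36,0],-0.82,-1],
    [[0,0,0],0,-1],
    [[0,0,0],0,-1]
  ]
}}

```text
t: 9.45
eef_pos: [0.6138, 0.1094, 0.1968]
tool_rot: [-3.141, -0.002, -3.097]
contact_force: [-0.3, 0.1, 0.1]
width: 0.0855
```

Run:
```python
from plan import *
im,d=cap('side','side7')
s=get_state();print(s['eef_pos'],s['tool_rot'],s['contact_force'],s['q'])
cv2.imwrite('pics/side7d.png',cv2.resize(im[130:320,180:400,::-1],None,fx=3.5,fy=3.1,interpolation=cv2.INTER_CUBIC))
plan([0.6155,0.1095,0.10],3.18,8,-1)
```

```text
[0.61389043 0.10903199 0.19712266] [-3.14119468e+00 -1.66698743e-03 -3.09765800e+00] [-0.78279227 -0.61910948 -0.94244626] [ 1.75855371e-01  2.59237120e-01  3.06091100e-01  1.61935516e+00
 -1.75240468e-04  1.31920536e-01]
from [0.6139 0.109  0.1971] D [ 0.0016  0.0005 -0.0971] dyaw -0.006
[[[-0.0, 0.0, 0.24], np.float64(0.0), -1], [[-0.0, 0.0, 0.24], np.float64(0.0), -1], [[-0.0, 0.0, 0.24], np.float64(0.0), -1], [[-0.0, 0.0, 0.24], np.float64(0.0), -1], [[-0.0, 0.0, 0.24], np.float64(0.0), -1], [[-0.0, 0.0, 0.24], np.float64(0.0), -1], [[-0.0, 0.0, 0.24], np.float64(0.0), -1], [[-0.0, 0.0, 0.24], np.float64(0.0), -1]]
```

View pics/side7d.png

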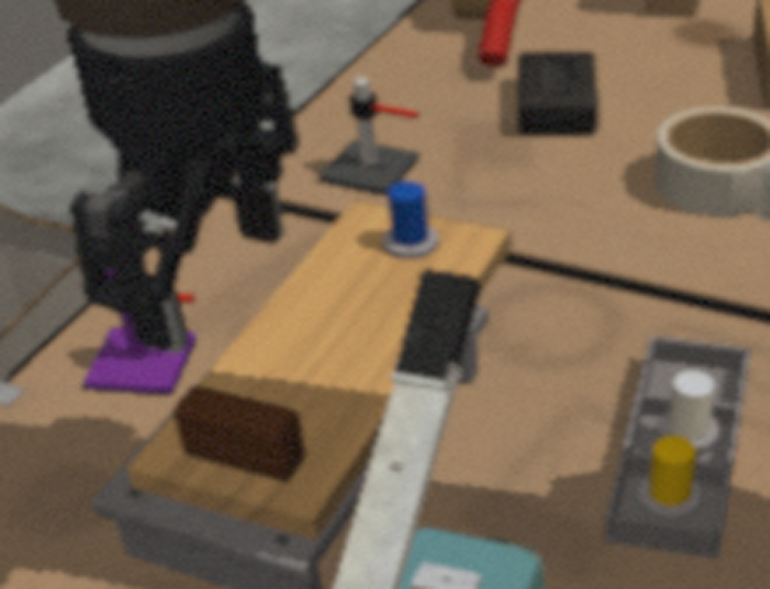

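Call:
{"api": "jog_arm", "payload": {
  "motion": [
    [[-0.03,0,0.3],0,-1],
    [[0,0,0.45],0,-1],
    [[0,0,0.5],0,-1],
    [[0,0,0.45],0,-1],
    [[0,0,0.3],0,-1],
    [[0,0,0.16],0,-1],
    [[0,0,0],0,-1],
    [[0,0,0],0,-1]
  ]
}}

```text
t: 10.3
eef_pos: [0.6161, 0.1094, 0.0911]
tool_rot: [3.141, 0.001, -3.096]
contact_force: [1.1, 0.2, 1.2]
width: 0.0851
```

Call:
{"api": "jog_arm", "payload": {
  "motion": [
    [[0,0,0],0,0.2],
    [[0,0,0],0,0.5],
    [[0,0,0],0,1],
    [[0,0,0],0,1],
    [[0,0,0],0,1],
    [[0,0,0],0,1],
    [[0,0,0],0,1]
  ],
  "grip_force": 60
}}

```text
t: 11.0
eef_pos: [0.6159, 0.1098, 0.0909]
tool_rot: [3.141, 0.001, -3.095]
contact_force: [-2.5, 2.0, 6.0]
width: 0.0232
```

Run:
```python
from plan import *
im,d=cap('side','side8')
s=get_state();print(s['eef_pos'],s['tool_rot'],s['contact_force'],s['width'])
cv2.imwrite('pics/side8d.png',cv2.resize(im[130:320,180:400,::-1],None,fx=3.5,fy=3.1,interpolation=cv2.INTER_CUBIC))
```

```text
[0.6158293  0.10978477 0.09083925] [ 3.14104542e+00  6.72467526e-04 -3.09529621e+00] [-0.98439387  2.2275396   4.69373137] 0.02304325950099857
```

View pics/side8d.png

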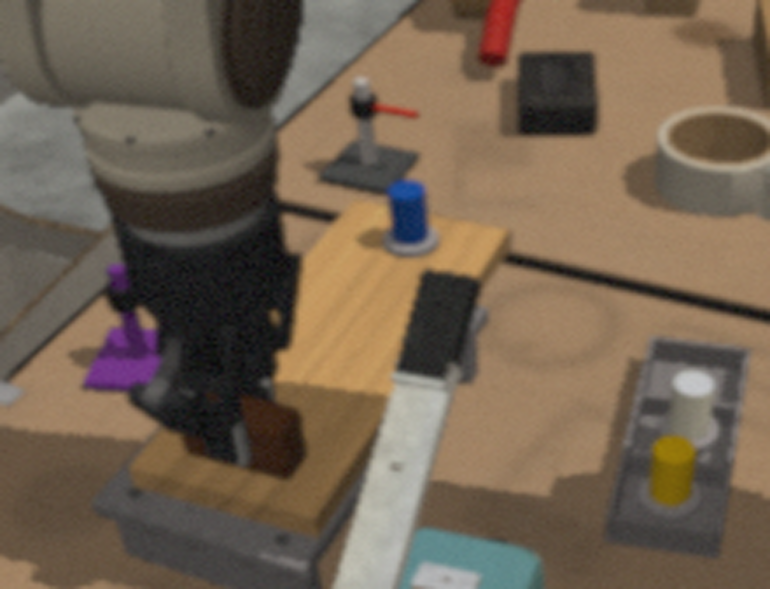

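Call:
{"api": "jog_arm", "payload": {
  "motion": [
    [[0,0,0.02],0,1],
    [[0,0,0.01],0,1],
    [[0,0,0],0,1],
    [[0,0,0],0,1]
  ],
  "grip_force": 90
}}

```text
t: 11.45
eef_pos: [0.6159, 0.1098, 0.0909]
tool_rot: [3.141, 0.002, -3.095]
contact_force: [-5.0, 1.7, 15.4]
width: 0.0228
```

Call:
{"api": "jog_arm", "payload": {
  "motion": [
    [[0.01,-0.08,0],0,1],
    [[0.01,-0.16,0],0,1],
    [[0.01,-0.2,0],0,1],
    [[0.01,-0.2,0],0,1],
    [[0.01,-0.2,0],0,1],
    [[0.01,-0.2,0],0,1],
    [[0.01,-0.14,0],0,1],
    [[0,-0.06,0],0,1]
  ]
}}

```text
t: 12.25
eef_pos: [0.6162, 0.0485, 0.0909]
tool_rot: [3.139, 0.004, -3.094]
contact_force: [-0.2, 10.1, 12.9]
width: 0.0226
```

Run:
```python
from plan import *
im,d=cap('side','side9')
s=get_state();print(s['eef_pos'],s['tool_rot'],s['contact_force'],s['width'])
cv2.imwrite('pics/side9d.png',cv2.resize(im[130:320,180:400,::-1],None,fx=3.5,fy=3.1,interpolation=cv2.INTER_CUBIC))
```

```text
[0.6161945  0.04821407 0.09089688] [ 3.13917784  0.00384243 -3.09460694] [-1.39156591  7.02664503 12.24518585] 0.02270845276989852
```

View pics/side9d.png

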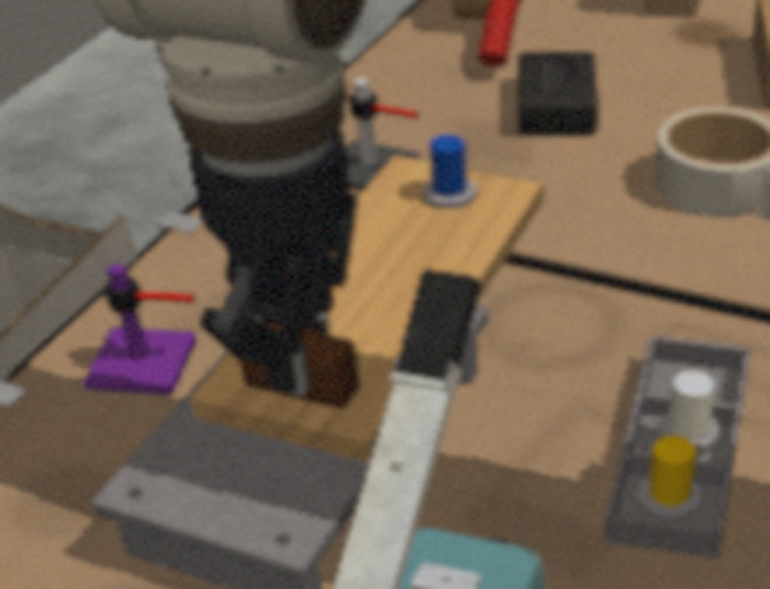

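Call:
{"api": "jog_arm", "payload": {
  "motion": [
    [[0,-0.1,0.01],0,1],
    [[0.01,-0.18,0],0,1],
    [[0.01,-0.2,0],0,1],
    [[0.01,-0.2,0],0,1],
    [[0.01,-0.2,0],0,1],
    [[0.01,-0.16,0],0,1],
    [[0.01,-0.12,0],0,1],
    [[0,-0.04,0],0,1]
  ]
}}

```text
t: 13.1
eef_pos: [0.6162, -0.0113, 0.091]
tool_rot: [3.139, 0.005, -3.094]
contact_force: [-1.0, 11.1, 16.6]
width: 0.0226
```

Run:
```python
from plan import *
im,d=cap('top','top10')
cap('side','side10')
s=get_state();print(s['eef_pos'],s['tool_rot'],s['contact_force'],s['width'])
cv2.imwrite('pics/top10d.png',cv2.resize(im[130:240,290:400,::-1],None,fx=5.4,fy=5.4,interpolation=cv2.INTER_CUBIC))
```

```text
[ 0.61622353 -0.01137661  0.09089741] [ 3.13922597  0.00468106 -3.09426791] [ 0.14126725  8.77456445 15.24772008] 0.022636262771901776
```

View pics/top10d.png

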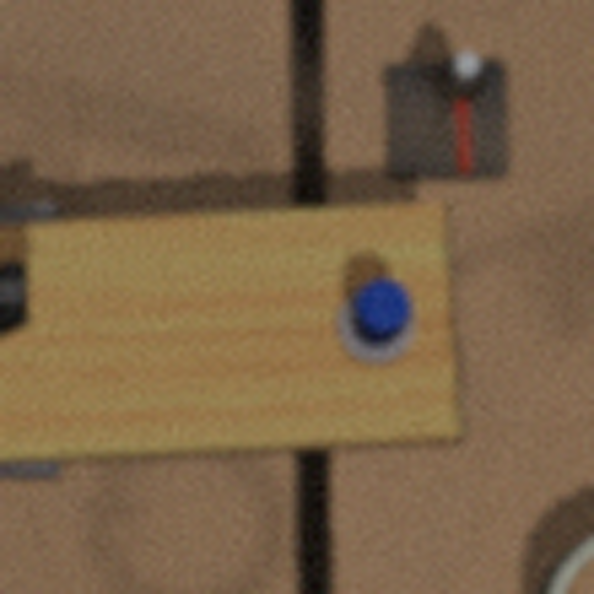

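View pics/side10.png

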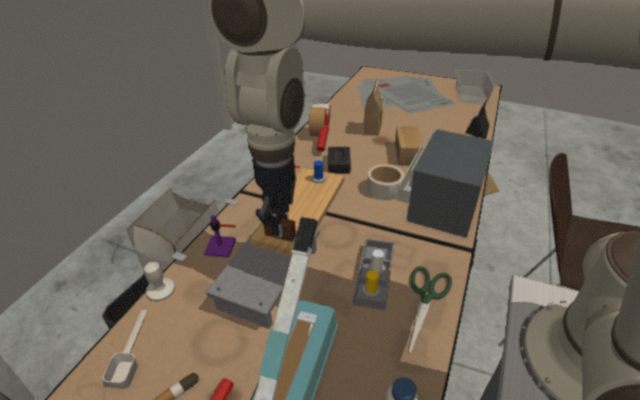

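Run:
```python
from plan import *
t=np.load('top_last.npz');im=t['im']
m,st,c=blob(im,wood,(330,150,395,230));E=[]
for v in range(174,207,2):
    u=np.where(m[v])[0].max()+0.5; E.append(onz('top',u,v,.078)[:2])
E=np.array(E);k=np.polyfit(E[:,0],E[:,1],1);print('front edge y at x=.625',np.polyval(k,.625),'slope',k[0])
a,b=onz('top',372.6-.5,168,.078),onz('top',375-.5,210.9,.078);print(a,b,(a+b)/2)
m,st,c=blob(im,red,(360,140,390,170));v=np.argwhere(m);c=v.mean(0)[::-1];print('ptr',c,onz('top',*c,.069))
```

```text
front edge y at x=.625 -0.25844713581263995 slope 0.05385088127898095
[ 0.67931034 -0.25950866  0.078     ] [ 0.57146272 -0.26264378  0.078     ] [ 0.62538653 -0.26107622  0.078     ]
ptr [375.35714286 154.42857143] [ 0.71674591 -0.26960779  0.069     ]
```

Call:
{"api": "jog_arm", "payload": {
  "motion": [
    [[0,-0.05,0],0,1],
    [[0,-0.08,0],0,1],
    [[0,-0.06,0],0,1],
    [[0,-0.02,0],0,1],
    [[0,0,0],0,1],
    [[0,0,0],0,1]
  ]
}}

```text
t: 13.8
eef_pos: [0.6167, -0.0213, 0.091]
tool_rot: [3.139, 0.005, -3.094]
contact_force: [-0.9, 10.1, 16.4]
width: 0.0228
```

Run:
```python
from plan import *
im,d=cap('top','top11')
im2,d2=cap('side','side11')
s=get_state();print(s['eef_pos'],s['tool_rot'],s['contact_force'],s['width'],s['t'])
cv2.imwrite('pics/top11d.png',cv2.resize(im[130:240,290:400,::-1],None,fx=5.4,fy=5.4,interpolation=cv2.INTER_CUBIC))
cv2.imwrite('pics/side11d.png',cv2.resize(im2[130:280,220:400,::-1],None,fx=4.4,fy=4,interpolation=cv2.INTER_CUBIC))
m,st,c=blob(im,wood,(330,150,395,230));E=[]
for v in range(174,207,2):
    u=np.where(m[v])[0].max()+0.5; E.append(onz('top',u,v,.078)[:2])
E=np.array(E);k=np.polyfit(E[:,0],E[:,1],1);print('front edge y at x=.625',np.polyval(k,.625),'slope',k[0])
m,st,c=blob(im,red,(360,140,390,170));c=np.argwhere(m).mean(0)[::-1];print('ptr',c,onz('top',*c,.069))
m,st,c=blob(im,blue,(340,170,390,210));print('knob',c,onz('top',*c,.126))
# plank heights
for u,v in((335,180),(335,205),(350,180),(350,205),(365,180),(365,205)): print((u,v),atd('top',u,v,np.median(d[v-2:v+3,u-2:u+3])).round(4))
```

```text
[ 0.61669687 -0.02132277  0.09095938] [ 3.13871155  0.00472066 -3.09380459] [-0.68425133 10.07852631 15.44907047] 0.022866204208221105 13.9
front edge y at x=.625 -0.2682628735761292 slope 0.0462579276299405
ptr [375.34482759 154.48275862] [ 0.71660493 -0.26957323  0.069     ]
knob [364.50819672 186.42622951] [ 0.62289099 -0.23512055  0.126     ]
(335, 180) [ 0.6497 -0.1669  0.0781]
(335, 205) [ 0.5869 -0.1663  0.0775]
(350, 180) [ 0.6496 -0.2042  0.0769]
(350, 205) [ 0.5866 -0.2032  0.0773]
(365, 180) [ 0.649  -0.2413  0.0777]
(365, 205) [ 0.5864 -0.2399  0.0772]
```

View pics/top11d.png

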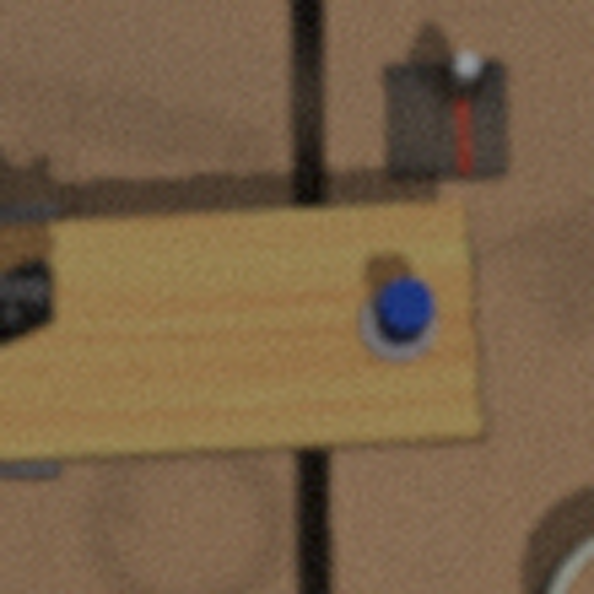

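View pics/side11d.png

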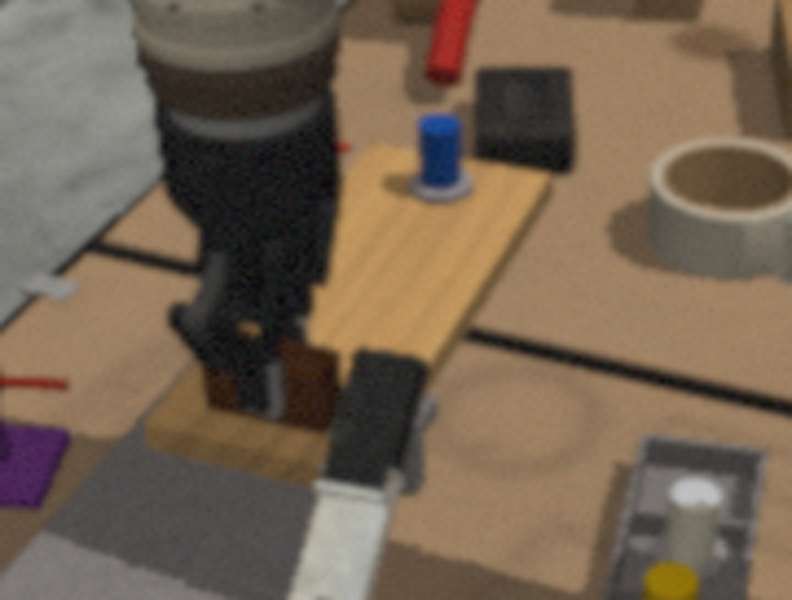

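```bash
python3 -c "
from workcell import *
s=get_state();print(s['t'],s['eef_pos'],s['contact_force'],s['width'],abs(s['qd']).max());print(job_done())"
```

```text
13.9 [ 0.61669687 -0.02132277  0.09095938] [-0.68425133 10.07852631 15.44907047] 0.022866204208221105 0.0017900637957362913
the job is handed in; nothing more can be done
None
```

I seated the blue pin in the plank's hole, slid the plank outward about 131 mm without lifting it, and handed the job in at t = 13.9 s. At hand-in the gripper was still holding the plank down by the grip block. No verdict was reported, so the figures below are my own last checks.

- **Front edge:** the pin position and the arm's travel put it at y ≈ -0.270, and the colour mask at -0.268. I measured the grey gauge's pointer at -0.2696 to -0.271 (not the purple look-alike), so they agree to about 3 mm against the 8 mm allowed. One early side-camera reading put the pointer nearer -0.267, which is within the calibration error.
- **Pin:** the flange rests on the plank in the last pictures. The knob measured at y = -0.235, which is 35 mm behind the front edge as it should be.
- **Level and square:** the plank's top reads 0.077 to 0.078 m in height along the overhang. Its yaw to the riser is about 0.03 rad and its middle line is within about 6 mm of the riser's.
- **Hold:** the opening was 22.9 mm on the block at a 90 N grip setting. The force reading was about 15 N up on the tool, and the arm was at rest.
- **Other things:** the white and yellow pins, the tape and the charger looked undisturbed in the last pictures; I did not re-measure them.

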